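# Pack the pipe tee and shut the fittings case

### The arm

A 6-joint arm with a two-finger parallel gripper is mounted at the origin on a cart in front of the work surface, level with it; the furniture and walls round the work are solid. World frame = base frame: x ahead of the robot, y to its left, z up, the work surface at z = 0. Lengths are in m, angles in rad, forces in N, time in s.
With the tool pointing down it reaches from about 0.275 to 1 m from the base axis. Payload 8.4 kg.
Tool frame: the origin (TCP) lies on the front face of the gripper's body, between the roots of the fingers; the fingertips stand manip.tip_extent ahead of it and the grasp point (between the pads) lies 54 mm ahead of it (manip.tip_extent is the distance from the TCP to the fingertips, in m); y points along the fingers, x is the direction in which the jaws open and shut, and the axes are right-handed (so a half turn about y gives the same grasp; the last joint's range is limited). The gripper opens to 85 mm and grips with 20 to 120 N. Pads are 22 mm wide; open, the fingers measure 114 mm over their backs; the gripper's body (76 mm by 85 mm) begins 54 mm behind the grasp point. The pads swing forward as they close: fully open they stand 13 mm farther back than shut.
Start: joints at [-1.119, 0.353, 1.633, -0, 1.155, -0.002], TCP at [0.274, -0.562, 0.304] pointing down, gripper open.
Joint ranges: [-2.63, 2.63], [-0.92, 2.1], [0.06, 2.66], [-1.3, 4.44], [0, 2.69], [-3.02, 3.02]. Speed limits (rad/s): [2.22, 2.22, 2.79, 3.14, 3.14, 3.14].

### API

Orientations are given as a rotation vector (axis times angle).
In Python, from bench import manip gives the robot as it stands.
- The arm moves only by the shell command python3 -m inch 'ROWS' [FORCE]. ROWS is text: rows parted by semicolons, each of 7 numbers parted by spaces: the shift along the tool's x, y, z in cm, then the turn, a rotation vector about the tool's x, y, z in rad, then the opening, from 0 (shut) to 1 (fully open). A call has 1 to 5 rows; each row is the pose to reach, as a shift and turn from the pose commanded when the call began, along the tool's axes at that moment; what a row does not reach only later rows make up. A row lasts 1/10 s, in which the tool goes at most 50 mm and 8.59 degrees, less where a joint would pass 70% of its speed; a pose out of reach is approached as far as the arm can. A call with a gripper value outside its range is refused whole. The fingers move at their own pace and stop on an object; FORCE is the grip in N (left out, the last holds). Time passes only in rows, so rows that repeat a pose let the fingers close. It gives the time, the measured TCP pose, the force and the opening at its end, in the units of the state.
- manip.read_state(): the state, without advancing time (a new reading comes with each control period).
- manip.capture(name): name is "scene" or "side" or "wrist"; returns (picture, depth): 420x560x3 uint8, blue, green, red; 420x560 float32, m along the optical axis (not along the pixel's ray), 0 where there is no reading.
- manip.camera_model(name): a dict with "fx", "fy", "cx", "cy" (pixels), "k1" (the pictures are not rectified: a ray, as slopes to the right and down, at radius r is drawn at 1 + k1 r^2 times it, then the intrinsics apply), "rvec" (rotation vector, rad) and "tvec" (3), from world to camera coordinates, as OpenCV has them. Camera axes: x right, y down, z forward; pixel columns grow to the right and rows downward; lengths in m; the calibration is good to about 2 mm. A picture is of the moment at which its call begins: read the wrist's pose just before it. camera_model takes no time and is no camera call; for the wrist camera it gives the pose at the moment of the call.
- manip.finish_job(): hands the job in, once; it reports no verdict.
Trained networks look in the newest picture that a camera, given by its name, has taken for a name from the list of things; names that differ only in an ending like _2 or _b are one class to them, and where a whole thing is asked for, a point or a joint stands for the part that bears it (a point fixed in the world has none). Each returns a list of dicts, best first, with "confidence" (0 to 1); they miss things now and then, are a little off and sometimes report something else, mostly with a low value. They report only what shows in the picture. A call takes as long as a camera call.
- manip.find_in(camera, query): "box" ([centre column, centre row, width, height] in pixels, round what is visible of it).
- manip.cut_out(camera, query): "region" (420x560 bool, what is visible of it) and "box" ([centre column, centre row, width, height] in pixels, round what is visible of it).
- manip.landmark_of(camera, query): "xy" ([column, row] in pixels: a listed point, or the origin of a listed thing).
The state is a dict: "t": time; "joints": joint angles; "joint_vel": joint speeds; "joint_torque": joint torques, N m; "position": TCP position; "eef_rot": TCP orientation; "contact_force": force on the tool from outside, world axes, zero at the start; "moment": the same for the moment, N m; "opening": finger opening in m.
Only numpy, scipy, OpenCV 4.12 (cv2) and the standard library are available. Lean on these libraries where they do the work, as an engineer would, in place of code of your own. Each camera call takes 0.05 s, during which the arm holds its last target.

### The job

Pack up the fittings case: set the pipe tee down in the empty compartment of the open grey case, without dropping it in from a height, then close the lid fully. Leave the red bottle in its own compartment and do not disturb the other things on the bench.

Things in the scene. Friction and masses are not known exactly. Their poses are not given: they have to be found in the camera images.
- case: Grey sheet-metal case with a lid, fixed, 150 (its x) x 205 (its y) mm. Origin: centre of its underside, z up; lid hinged on the long +x side, -x is the front. Walls 4 mm, rim 36 mm and inner floor 6 mm above the bench. A 4 mm divider, 32 mm high, at y +33.5 mm: large empty compartment inside x -71 to +71, y -98 to +31; the small one, y +36 to +98, holds the red bottle.
- cell_floor (a point): Centre of the empty compartment's floor: in the case's frame (0, -33.5, 6) mm. The compartment measures 142 x 130 mm inside.
- lid (a joint): Lid angle, rad: 0 fully shut, 1.57 upright, 2.0 leaning back. Lid 150 x 205 x 20 mm (4 mm panel, 16 mm rim that stands on the case's rim), 0.25 kg; shut, its top is 56 mm above the bench. A stiff friction hinge (0.35 N m) holds it at any angle, so it must be pushed all the way down. It has no catch to work.
- lid_hinge (a point): Middle of the hinge axis: in the case's frame (75, 0, 36) mm; the axis runs along the case's y.
- lid_handle (a point): Middle of the dark round bar handle on the lid's free edge: bar 9 mm thick, 90 mm long along the case's y, 26 mm clear of the edge. It is 176 mm from the hinge axis along the lid, and 10 mm from the hinge plane towards the lid's outer face (that face is 20 mm from the plane). Shut, it is 46 mm above the bench, in front of the case.
- tee: Galvanised pipe tee, a white-taped nipple in one end, 0.34 kg, 57 x 98 x 42 mm, lying flat. Origin: centre of its underside, z up. Run along its y, x -14 to +29 mm: collars at y -49 to -13 and +7 to +23, thinner nipple +32 to +49. Branch to x -29, centred at y -13. Grip from above across x: 58 mm wide at y -13 (branch mouth to back), or 43 mm, centred at x +7, at y +16.
- tee_mid (a point): Middle of the tee, 21 mm above its underside.
- threadlock: Red plastic bottle with a black nozzle, 26 x 40 x 118 mm, lying loose on its flat side in the case's small compartment, its length along the case's x. Origin at the middle of its bottom end. It stays there.
- paste_tin: Bystander: round tin with a green lid, 63 mm across, 31 mm high; an identical one stands far back. Origin at the centre of its underside.
- feeler_gauge: Bystander: steel feeler gauge, folded, 15 x 100 x 12 mm, lying flat. Origin at the centre of its underside.

How it is judged:
By the outcome, as a careful person would: the job done as asked, in the order asked, and still so for the second after the job is handed in, with the robot touching nothing.
It also fails if it takes over 51 s, if anything falls off the work surface, if the arm or the gripper's body presses on something with over 40 N, if the wrist force passes 120 N, or if a joint passes its speed limit or range.

## Working session

There is one attempt and no reset: what is moved stays moved. The work goes in short steps, Python scripts to look and compute and a shell command to move; the robot and the scene stay as the last step left them, time stands still between calls to the robot, and variables do not carry over. Pictures are saved under pics/ and viewed, and the job is handed in when it is done.

```bash
ls; mkdir -p pics
python3 - <<'E'
from bench import manip
import cv2
print(manip.read_state()); print(manip.tip_extent)
for n in("scene","side","wrist"):
    m=manip.camera_model(n);print(n,m)
    p,d=manip.capture(n);cv2.imwrite(f"pics/{n}0.png",p)
E
```

```text
pics
{'t': 0.0, 'joints': array([-1.11937856e+00,  3.53655312e-01,  1.63412552e+00,  1.26219591e-06,
        1.15519526e+00, -2.42955742e-03]), 'joint_vel': array([-4.36034893e-04,  1.89793442e-03,  5.46282506e-04,  6.55320309e-05,
       -4.39292925e-04,  5.28743571e-05]), 'joint_torque': array([ 5.32018712e-04, -6.05244398e+01, -3.42060435e+01,  4.51926292e-05,
        9.48228640e-03, -5.91211560e-06]), 'position': array([ 0.27383915, -0.56140489,  0.30316082]), 'eef_rot': array([-1.38961675,  0.86960686, -0.8676875 ]), 'contact_force': array([-0.18251134, -0.51949392,  0.6472554 ]), 'moment': array([-0.02612623,  0.04194032, -0.02041385]), 'opening': 0.08517029016462425}
0.0726
scene {'fx': 505.8003153586632, 'fy': 505.8003153586632, 'cx': 279.87355521449007, 'cy': 209.84404126233187, 'k1': -0.1907107123994539, 'rvec': array([ 2.14111986, -0.51056113,  0.25064447]), 'tvec': array([-0.5018577 ,  0.11375858,  1.25969264])}
side {'fx': 405.72432066568865, 'fy': 405.72432066568865, 'cx': 281.7657552179761, 'cy': 208.47745184319209, 'k1': -0.0201014049928614, 'rvec': array([ 2.24764583, -0.00978951,  0.01681467]), 'tvec': array([-0.47736308, -0.0542385 ,  1.0193534 ])}
wrist {'fx': 361.3231429205125, 'fy': 361.3231429205125, 'cx': 285.63127581338387, 'cy': 201.44691859659596, 'k1': -0.08212749336464625, 'rvec': array([-2.42164454,  1.5129715 ,  0.25004945]), 'tvec': array([-0.6249497 , -0.04173577,  0.38102624])}
```

View pics/scene0.png

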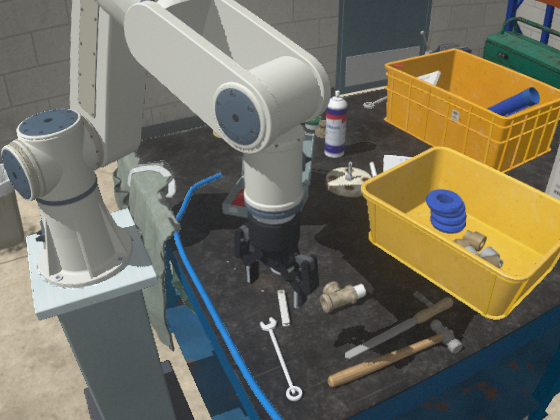

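View pics/side0.png

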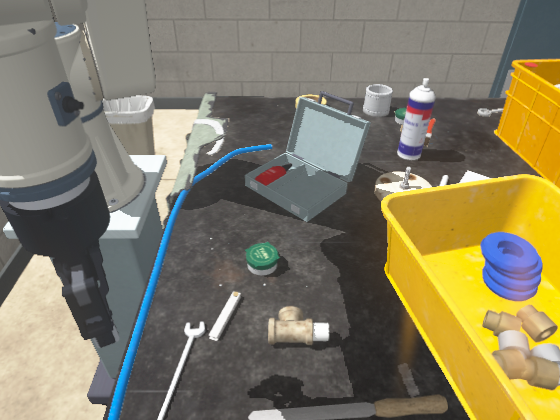

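View pics/wrist0.png

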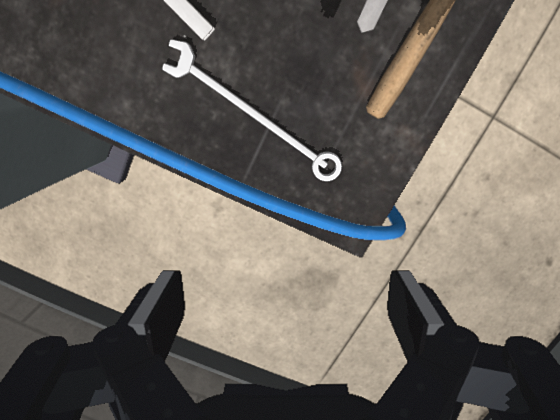

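The side view shows the tee at about (297,331) with its taped nipple to the right (+col), the tin at (262,259), the gauge at (226,316), and the case with its open lid at (300,180). The scene view has the tee at (345,296), with the arm hiding the case. Next I'll measure from these.

```bash
cat > h.py <<'E'
from bench import manip
import cv2, numpy as np
from scipy.spatial.transform import Rotation as R
def model(n):
    m=manip.camera_model(n)
    K=np.array([[m['fx'],0,m['cx']],[0,m['fy'],m['cy']],[0,0,1.]])
    return K,np.array([m['k1'],0,0,0.]),R.from_rotvec(m['rvec']).as_matrix(),np.array(m['tvec'])
def rays(M,px):
    K,D,Rm,t=M
    u=cv2.undistortPointsIter(np.array(px,float).reshape(-1,1,2),K,D,None,None,(3,50,1e-10))[:,0]
    return -Rm.T@t, np.c_[u,np.ones(len(u))]@Rm
def atz(M,px,z):
    o,d=rays(M,px); return o+d*((z-o[2])/d[:,2:])
def cloud(M,px,depth):
    o,d=rays(M,px); return o+d*np.asarray(depth)[:,None]
def proj(M,P):
    K,D,Rm,t=M
    return cv2.projectPoints(np.array(P,float).reshape(-1,1,3),cv2.Rodrigues(Rm)[0],t,K,D)[0][:,0]
def tri(M1,p1,M2,p2):
    o1,d1=rays(M1,[p1]);o2,d2=rays(M2,[p2]);d1=d1[0];d2=d2[0]
    A=np.c_[d1,-d2];s=np.linalg.lstsq(A,o2-o1,rcond=None)[0]
    a=o1+s[0]*d1;b=o2+s[1]*d2;return (a+b)/2,np.linalg.norm(a-b)
def tool():
    s=manip.read_state();return s['position'],R.from_rotvec(s['eef_rot']).as_matrix(),s
E
cat > m1.py <<'E'
from h import *
np.set_printoptions(precision=4,suppress=True)
print(tool()[1])
pic={}
for n in("side","scene"):
    M=model(n);p,d=manip.capture(n)
    for q in ("tee",):
        r=manip.cut_out(n,q)
        for k in r[:2]:
            m=k['region']&(d>0);ys,xs=np.nonzero(m)
            C=cloud(M,np.c_[xs,ys],d[m])
            print(n,q,k['confidence'],k['box'],'pct',np.percentile(C,[2,50,98],axis=0).round(3).tolist())
            np.save(f"{n}_{q}.npy",C) if k is r[0] else 0
    for q in ("tee_mid","cell_floor","lid_hinge","lid_handle","paste_tin","feeler_gauge","case"):
        for k in manip.landmark_of(n,q)[:2]:
            x,y=k['xy'];xi,yi=int(round(x)),int(round(y))
            D=d[yi,xi] if 0<=yi<420 and 0<=xi<560 else 0
            pic[n,q]=(x,y)
            print(n,q,round(k['confidence'],2),np.round(k['xy'],1),cloud(M,[k['xy']],[D])[0])
E
python3 m1.py; python3 -c "
from bench import manip;print(manip.read_state()['t'])"
```

```text
[[ 0.4384 -0.0005  0.8988]
 [-0.8988  0.0009  0.4384]
 [-0.001  -1.     -0.    ]]
side tee 0.63 [299.9, 323.9, 60.5, 40.9] pct [[0.451, -0.459, 0.011], [0.492, -0.445, 0.035], [0.545, -0.406, 0.042]]
side tee 0.28 [326.6, 137.9, 84.0, 90.8] pct [[0.506, -0.015, 0.037], [0.591, 0.065, 0.109], [0.664, 0.14, 0.2]]
side tee_mid 0.66 [295.  325.9] [ 0.493  -0.4403  0.038 ]
side cell_floor 0.87 [307.8 193.5] [ 0.5405 -0.0397  0.0084]
side lid_hinge 0.8 [313.5 164.4] [0.5585 0.0404 0.0412]
side lid_handle 0.63 [334.1  98.1] [0.6023 0.0864 0.1995]
side paste_tin 0.77 [261.9 262.8] [ 0.4352 -0.2916  0.03  ]
side feeler_gauge 0.65 [224.5 313.6] [ 0.3718 -0.3954  0.0111]
side feeler_gauge 0.45 [333.   98.2] [0.6    0.0889 0.1982]
side case 0.67 [293.2 191.2] [ 0.5052 -0.0277  0.0066]
side case 0.59 [260.3 185.1] [ 0.425  -0.0382  0.0326]
scene tee 0.63 [343.7, 296.6, 46.6, 31.8] pct [[0.449, -0.459, 0.007], [0.485, -0.444, 0.033], [0.542, -0.406, 0.041]]
scene tee_mid 0.94 [342.  295.6] [ 0.4893 -0.4463  0.0337]
scene paste_tin 0.41 [279.3 266.3] [ 0.2688 -0.5896  0.3241]
scene feeler_gauge 0.59 [279.2 307.7] [ 0.3672 -0.3846 -0.0028]
1.05
```

```bash
python3 - <<'E'
from h import *
np.set_printoptions(precision=4,suppress=True)
p,Rm,s=tool(); M=model("wrist"); print("cam in tool",Rm.T@(-M[2].T@M[3]-p), (M[2]@Rm).T)
C=np.vstack([np.load("side_tee.npy"),np.load("scene_tee.npy")])
C=C[(C[:,2]>.008)&(C[:,2]<.046)]
r=cv2.minAreaRect((C[:,:2]*1000).astype(np.float32));print(r)
im=np.zeros((400,500),np.uint8)
for x,y,z in C:
    im[int(200-(y+.435)*2500)%400,int(250+(x-.497)*2500)%500]=int(60+z*4000)
cv2.imwrite("pics/top0.png",im)
E
python3 -m inch '-0.3 1 5 0 0.1 0 1; -0.6 2 10 0 0.2 0 1; -1 3 15 0 0.3 0 1; -1.2 4 20 0 0.35 0 1; -1.5 4 21 0 0.35 0 1'
```

```text
cam in tool [ 0.0006 -0.0704  0.0823] [[ 1.     -0.0001  0.0001]
 [-0.0001 -0.32    0.9474]
 [-0.0001 -0.9474 -0.32  ]]
((498.0697937011719, -431.7871398925781), (60.328609466552734, 100.56288146972656), 86.84342956542969)
t: 1.55
position: [0.4594, -0.4536, 0.2626]
eef_rot: [-1.256, 1.132, -1.13]
contact_force: [-0.6, -0.0, 0.9]
opening: 0.0855
```

View pics/top0.png

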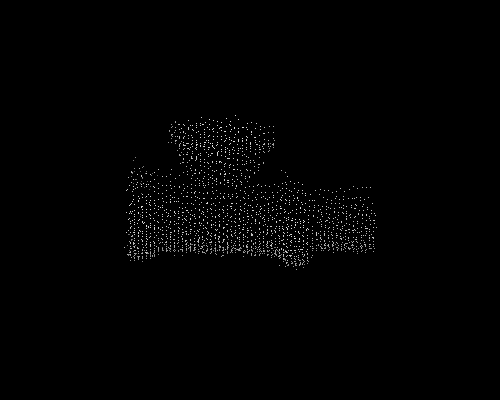

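Run:
```python
from h import *
np.set_printoptions(precision=4,suppress=True)
M=model("wrist");p,d=manip.capture("wrist");cv2.imwrite("pics/w1.png",p)
r=manip.cut_out("wrist","tee");print([(k['confidence'],k['box']) for k in r])
m=r[0]['region']&(d>0);ys,xs=np.nonzero(m);C=cloud(M,np.c_[xs,ys],d[m]);np.save("wrist_tee.npy",C)
print(np.percentile(C,[1,50,99],axis=0))
for k in manip.landmark_of("wrist","tee_mid"): print(k,atz(M,[k['xy']],.021))
p,d=manip.capture("scene");cv2.imwrite("pics/s1.png",p)
# template fit
A=np.vstack([C]+[np.load(f"{n}_tee.npy") for n in("side","scene")])
A=A[(A[:,2]>.008)&(A[:,2]<.046)]
boxes=[(-14,29,-49,23),(-29,0,-31,5),(-6,22,20,49)] # xmin,xmax,ymin,ymax
def out(P):
    return np.min([np.hypot(np.maximum(np.maximum(a-P[:,0],P[:,0]-b),0),np.maximum(np.maximum(c-P[:,1],P[:,1]-e),0)) for a,b,c,e in boxes],axis=0)
from scipy.optimize import minimize
# extents based: signed extremes
def cost(v):
    c,s=np.cos(v[2]),np.sin(v[2]);Q=A[:,:2]*1000-v[:2];P=np.c_[c*Q[:,0]+s*Q[:,1],-s*Q[:,0]+c*Q[:,1]]
    lo=np.percentile(P,1,axis=0);hi=np.percentile(P,99,axis=0)
    return np.mean(np.minimum(out(P),8)**2)*20+np.sum((lo-[-29,-49])**2)+np.sum((hi-[29,49])**2)
best=min((minimize(cost,[497,-432,a],method="Nelder-Mead",options=dict(xatol=.01,fatol=.001,maxiter=600)) for a in np.radians([-75,-85,-90,-95])),key=lambda r:r.fun)
print(best.x[:2],np.degrees(best.x[2]),best.fun); np.save("tee.npy",best.x)
```

```text
[(0.7, [264.6, 133.8, 75.8, 124.3])]
[[ 0.4506 -0.4568  0.0226]
 [ 0.495  -0.4354  0.0364]
 [ 0.5457 -0.4036  0.043 ]]
{'xy': [261.7, 132.7], 'confidence': 0.76} [[ 0.4966 -0.4292  0.021 ]]
[ 498.3136 -432.2286] -94.99072019908714 9.181670175725635
```

View pics/w1.png

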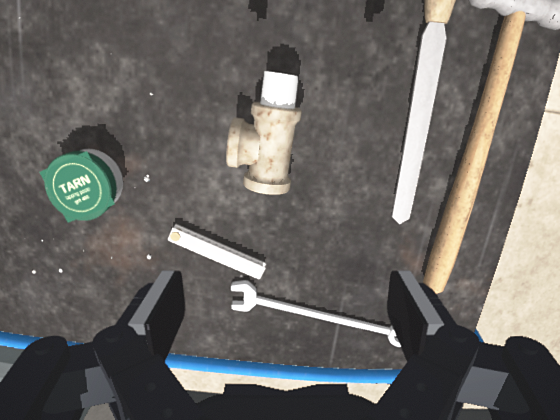

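View pics/s1.png

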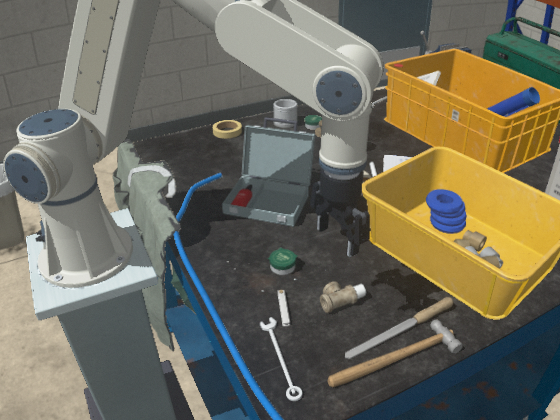

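The wrist view shows the tee at (266,135) with the nipple pointing up-image and the branch to the left. The scene view now shows the case, at (268,190). I'll check the tee yaw and fit the case.

```bash
cat > m2.py <<'E'
from h import *
np.set_printoptions(precision=4,suppress=True)
A=np.load("wrist_tee.npy")
for th in(-3,-5,-7):
    c,s=np.cos(np.radians(th)),np.sin(np.radians(th));Q=A[:,:2]-[.4983,-.4322];P=np.c_[c*Q[:,0]+s*Q[:,1],-s*Q[:,0]+c*Q[:,1]] # P0 along tee y, P1 = -tee x
    print(th,[(a,np.percentile(P[(P[:,0]>a)&(P[:,0]<a+.012),1],[2,98]).round(4).tolist()) for a in(-.047,.009,.034)])
S={}
for n in("scene","side"):
    M=model(n);p,d=manip.capture(n)
    for q in("cell_floor","lid_hinge","lid_handle","case","threadlock","tee_mid"):
        r=manip.landmark_of(n,q)
        if r:
            k=r[0];S[n,q]=(M,k['xy']);x,y=map(int,np.round(k['xy']));print(n,q,round(k['confidence'],2),np.round(k['xy']),cloud(M,[k['xy']],[d[y,x]])[0])
    ys,xs=np.mgrid[0:420,0:560];m=d>0
    C=cloud(M,np.c_[xs[m],ys[m]],d[m]);col=p[m]
    np.savez(f"{n}_full.npz",C=C,col=col)
for q in("cell_floor","lid_hinge","lid_handle","case","tee_mid"):
    if("scene",q)in S and("side",q)in S: print(q,*tri(*S["scene",q],*S["side",q]))
Cs=np.vstack([np.load(f"{n}_full.npz")["C"] for n in("scene","side")])
k=(abs(Cs[:,0]-.51)<.16)&(abs(Cs[:,1]+.02)<.16)&(Cs[:,2]>.026)&(Cs[:,2]<.045)
B=Cs[k][:,:2]
im=np.zeros((480,480),np.uint8)
for x,y in B: im[int(240-(y+.02)*1500),int(240+(x-.51)*1500)]=255
cv2.imwrite("pics/rim.png",im)
E
python3 m2.py
```

```text
-3 [(-0.047, [-0.0269, 0.0121]), (0.009, [-0.025, 0.0126]), (0.034, [-0.0199, 0.0072])]
-5 [(-0.047, [-0.0284, 0.0106]), (0.009, [-0.0242, 0.0132]), (0.034, [-0.0186, 0.0086])]
-7 [(-0.047, [-0.0298, 0.0093]), (0.009, [-0.0233, 0.0138]), (0.034, [-0.0172, 0.01])]
scene cell_floor 0.57 [277. 203.] [ 0.5365 -0.03    0.0084]
scene lid_hinge 0.29 [239. 207.] [ 0.4207 -0.0318  0.0315]
scene lid_handle 0.7 [282. 121.] [0.6108 0.0788 0.1974]
scene case 0.98 [272. 207.] [ 0.5153 -0.0427  0.0091]
scene threadlock 0.59 [238. 208.] [ 0.42   -0.0317  0.0293]
scene tee_mid 0.82 [342. 296.] [ 0.4873 -0.4473  0.0346]
side cell_floor 0.83 [308. 195.] [ 0.5419 -0.0447  0.007 ]
side lid_hinge 0.68 [316. 166.] [0.5636 0.0359 0.0395]
side lid_handle 0.84 [336.  97.] [0.607  0.0861 0.2025]
side case 0.82 [292. 193.] [ 0.4792 -0.4871  0.3418]
side tee_mid 0.64 [296. 325.] [ 0.4941 -0.4411  0.0417]
cell_floor [ 0.5448 -0.0153 -0.009 ] 0.009782007538584894
lid_hinge [ 0.5978  0.4254 -0.2596] 0.08588140085407417
lid_handle [0.6026 0.0618 0.2097] 0.006136495812011295
case [ 0.5003 -0.0746  0.0344] 0.0009281501394096288
tee_mid [ 0.4959 -0.4313  0.0211] 0.007940575416700171
```

View pics/rim.png

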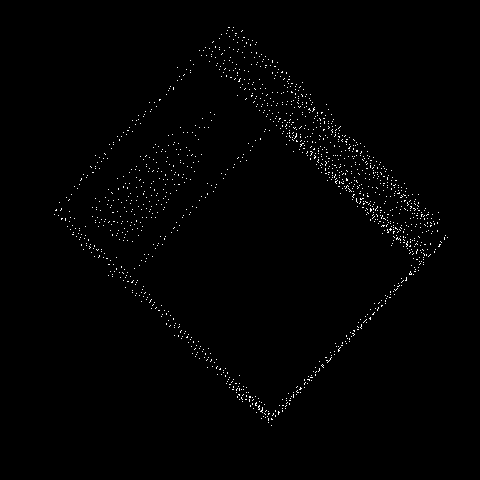

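```bash
cat > m3.py <<'E'
from h import *
from scipy.optimize import least_squares
np.set_printoptions(precision=4,suppress=True)
Cs=np.vstack([np.load(f"{n}_full.npz")["C"] for n in("scene","side")])
k=(abs(Cs[:,0]-.51)<.16)&(abs(Cs[:,1]+.02)<.16)&(Cs[:,2]>.010)&(Cs[:,2]<.042)
B=Cs[k];Bz=B[:,2];B=B[:,:2]
c0=np.array([.513,-.016]);v=np.r_[c0,np.radians(46)]
def loc(v):
    c,s=np.cos(v[2]),np.sin(v[2]);Q=B-v[:2];return np.c_[c*Q[:,0]+s*Q[:,1],-s*Q[:,0]+c*Q[:,1]]
for tol in(.012,.008,.005,.005,.004):
    P=loc(v);H=Bz>.03
    f=(abs(P[:,0]+.073)<tol)&(abs(P[:,1])<.1);r=(abs(P[:,1]+.1005)<tol)&(abs(P[:,0])<.07)
    l=(abs(P[:,1]-.1005)<tol)&(abs(P[:,0])<.07)&H;dv=(abs(P[:,1]-.0335)<tol)&(abs(P[:,0])<.06)&H
    def res(v):
        P=loc(v);return np.r_[(P[f,0]+.073),(P[r,1]+.1005),(P[l,1]-.1005)*2,P[dv,1]-.0335]
    v=least_squares(res,v,loss="soft_l1",f_scale=.002).x
    print(v[:2],np.degrees(v[2]),f.sum(),r.sum(),l.sum(),dv.sum(),np.median(loc(v)[f,0]),np.median(loc(v)[r,1]),np.median(loc(v)[l,1]),np.median(loc(v)[dv,1]))
np.save("case.npy",v)
# lid plane points
P3=Cs;c,s=np.cos(v[2]),np.sin(v[2]);Q=P3[:,:2]-v[:2];X=np.c_[c*Q[:,0]+s*Q[:,1],-s*Q[:,0]+c*Q[:,1],P3[:,2]]
m=(X[:,2]>.07)&(X[:,2]<.17)&(abs(X[:,1])<.08)&(X[:,0]>.05)&(X[:,0]<.17);
a=np.polyfit(X[m,2],X[m,0],1);print("lid inner slope",np.degrees(np.pi/2+np.arctan(a[0])),a, m.sum())
h=(X[:,2]>.185)&(abs(X[:,1])<.06)&(X[:,0]>.08)&(X[:,0]<.2)&(X[:,2]<.23);print(np.percentile(X[h],[5,50,95],axis=0))
cf=np.array([0,-.0335]);print("cell",v[:2]+[c*cf[0]-s*cf[1],s*cf[0]+c*cf[1]])
E
python3 m3.py
```

```text
[ 0.5089 -0.0169] 46.05307922054824 791 496 69 26 -0.07299788792355504 -0.10078118654761414 0.10091788971884996 0.035001611514441255
[ 0.5088 -0.0171] 45.94562446022179 735 490 66 27 -0.07291763938812167 -0.1008004696488862 0.10103496943928285 0.03474714610814729
[ 0.5088 -0.0171] 45.941982893769286 712 489 64 27 -0.07290938944200712 -0.10078138635110154 0.10097273158406196 0.03475842553847909
[ 0.5088 -0.0171] 45.941982893769286 712 489 64 27 -0.07290938944200712 -0.10078138635110154 0.10097273158406196 0.03475842553847909
[ 0.5088 -0.0171] 45.94494787151435 670 488 64 27 -0.07291188739858517 -0.10078304755187592 0.1009755124921149 0.034764045127823176
lid inner slope 108.298350156415 [0.3307 0.0824] 3839
[[ 0.1326 -0.0466  0.1874]
 [ 0.1386 -0.0031  0.2002]
 [ 0.1434  0.0465  0.2051]]
cell [ 0.5329 -0.0404]
```

```bash
cat >> h.py <<'E'
def delta(pos,yaw_deg):
    """cm & rotvec (tool axes) from the current measured pose to TCP pos, tool down, jaw axis at yaw"""
    p,Rm,s=tool(); a=np.radians(yaw_deg);c,sn=np.cos(a),np.sin(a)
    T=np.array([[c,0,-sn],[sn,0,c],[0,-1,0]])
    print("t",s['t'],"cm",(Rm.T@(np.array(pos)-p)*100).round(2),"rot",R.from_matrix(Rm.T@T).as_rotvec().round(3),"j",s['joints'].round(2))
E
python3 - <<'E'
from h import *
delta([.4855,-.431,.14],-93.5)
delta([.4855,-.431,.078],-93.5)
E
```

```text
t 2.45 cm [-2.2  12.39  3.18] rot [ 0.     0.165 -0.   ] j [-0.79  0.42  1.62  0.    1.1   0.68]
t 2.45 cm [-2.2  18.59  3.18] rot [ 0.     0.165 -0.   ] j [-0.79  0.42  1.62  0.    1.1   0.68]
```

```bash
python3 -m inch '-0.9 4.5 1.3 0 0.08 0 1; -2.2 9 3.2 0 0.165 0 1; -2.2 11.9 3.2 0 0.165 0 1; -2.2 11.9 3.2 0 0.165 0 1' 60
python3 - <<'E'
from h import *
delta([.4855,-.431,.078],-93.5)
p,d=manip.capture("wrist");cv2.imwrite("pics/w2.png",p)
E
```

```text
t: 2.85
position: [0.4841, -0.4287, 0.1405]
eef_rot: [-1.181, 1.26, -1.247]
contact_force: [-0.6, 0.6, -0.2]
opening: 0.0854
t 2.85 cm [0.25 6.25 0.19] rot [ 0.006  0.001 -0.005] j [-0.73  0.57  1.7  -0.    0.88  0.9 ]
```

View pics/w2.png

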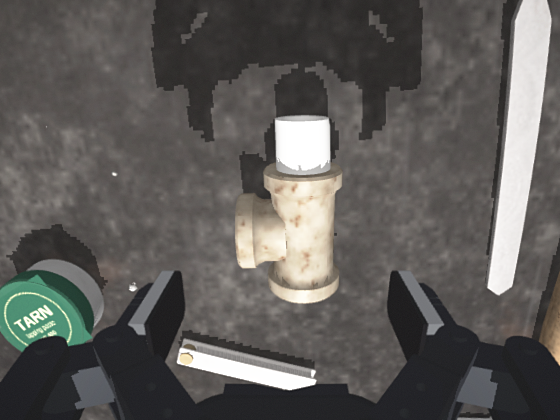

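```bash
python3 -m inch '0.1 3 0.1 0 0 0 1; 0.2 6 0.2 0 0 0 1; 0.2 6.1 0.2 0 0 0 1'
python3 - <<'E'
from h import *
delta([.4855,-.431,.078],-93.5)
E
```

```text
t: 3.2
position: [0.4867, -0.433, 0.0829]
eef_rot: [-1.18, 1.256, -1.252]
contact_force: [-1.1, -0.3, -0.1]
opening: 0.0857
t 3.2 cm [-0.19  0.49 -0.13] rot [ 0.002 -0.    -0.001] j [-0.73  0.65  1.71 -0.    0.78  0.9 ]
```

```bash
python3 -m inch '-0.2 0.2 -0.1 0 0 0 1; -0.2 0.2 -0.1 0 0 0 0.6; -0.2 0.2 -0.1 0 0 0 0.4; -0.2 0.2 -0.1 0 0 0 0.4; -0.2 0.2 -0.1 0 0 0 0.4' 60; python3 -m inch '0 0 0 0 0 0 0.4; 0 0 0 0 0 0 0.4'
python3 - <<'E'
from h import *
delta([.4855,-.431,.078],-93.5)
p,d=manip.capture("wrist");cv2.imwrite("pics/w3.png",p)
E
```

```text
t: 3.7
position: [0.4874, -0.4315, 0.0841]
eef_rot: [-1.179, 1.252, -1.256]
contact_force: [-1.5, 2.0, 9.9]
opening: 0.0517
t: 3.9
position: [0.4874, -0.4315, 0.0841]
eef_rot: [-1.179, 1.252, -1.256]
contact_force: [-1.6, 2.4, 10.3]
opening: 0.0521
t 3.9 cm [-0.04  0.61 -0.19] rot [-0.002 -0.     0.001] j [-0.73  0.65  1.71  0.    0.78  0.9 ]
```

View pics/w3.png

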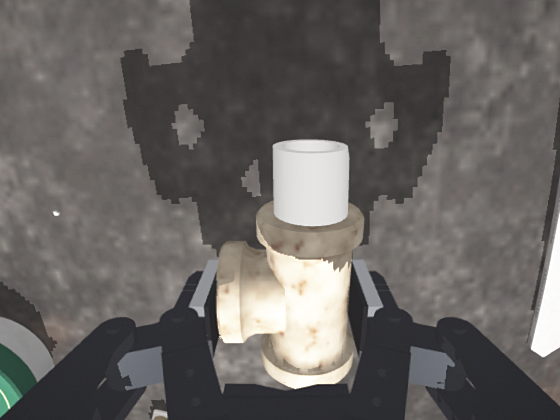

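```bash
python3 -m inch '0 -2 0 0 0 0 0.4; 0 -4 0 0 0 0 0.4; 0 -6 0 0 0 0 0.4; 0 -6 0 0 0 0 0.4' 80
python3 - <<'E'
from h import *
p,d=manip.capture("wrist");cv2.imwrite("pics/w4.png",p)
p,d=manip.capture("side");cv2.imwrite("pics/d4.png",p)
print(manip.read_state()['position'],manip.read_state()['contact_force'])
E
```

```text
t: 4.35
position: [0.488, -0.4322, 0.1452]
eef_rot: [-1.179, 1.249, -1.259]
contact_force: [0.1, -0.4, -3.3]
opening: 0.051
[ 0.48672894 -0.43113703  0.14218355] [-0.55108721  0.405352   -3.08839378]
```

View pics/w4.png

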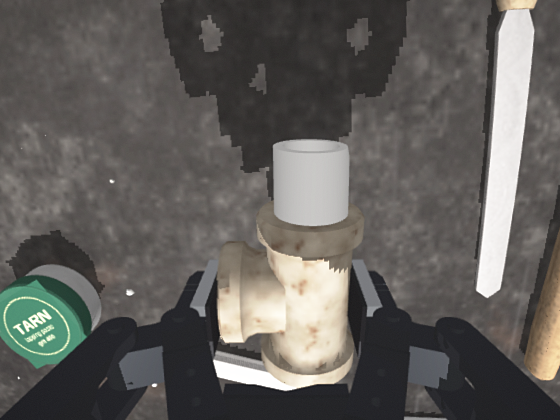

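View pics/d4.png

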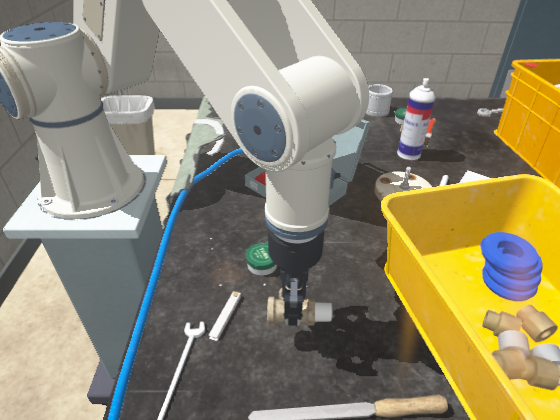

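Run:
```python
from h import *
delta([.527,-.0306,.155],-134.06)
delta([.507,-.23,.155],-114)
```

```text
t 4.45 cm [-40.22  -1.31   1.57] rot [-0.001  0.708  0.   ] j [-0.73  0.57  1.69 -0.    0.88  0.9 ]
t 4.45 cm [-20.2   -1.29   0.79] rot [-0.001  0.358  0.001] j [-0.73  0.57  1.69 -0.    0.88  0.9 ]
```

```bash
python3 -m inch '-2 -1.3 0 0 0.04 0 0.4; -6 -1.3 0.2 0 0.11 0 0.4; -10.5 -1.3 0.4 0 0.19 0 0.4; -15.5 -1.3 0.6 0 0.28 0 0.4; -20 -1.3 0.8 0 0.36 0 0.4'
python3 - <<'E'
from h import *
delta([.527,-.0306,.155],-134.06)
print(manip.read_state()['opening'])
E
```

```text
t: 4.95
position: [0.5059, -0.2297, 0.1536]
eef_rot: [-0.978, 1.517, -1.514]
contact_force: [0.9, -0.3, -2.7]
opening: 0.0512
t 4.95 cm [-19.01  -0.13  -6.3 ] rot [0.002 0.344 0.   ] j [-0.43  0.44  1.9   0.    0.81  1.57]
0.051232955083082204
```

```bash
python3 -m inch '-4.5 0 -1.5 0 0.08 0 0.4; -9 0 -3 0 0.16 0 0.4; -14 0 -4.5 0 0.25 0 0.4; -17 0 -5.6 0 0.31 0 0.4; -19 0 -6.3 0 0.344 0 0.4'; python3 -m inch '0 0 0 0 0 0 0.4'
python3 - <<'E'
from h import *
delta([.527,-.0306,.09],-134.06)
p,d=manip.capture("wrist");cv2.imwrite("pics/w5.png",p)
p,d=manip.capture("side");cv2.imwrite("pics/d5.png",p)
E
```

```text
t: 5.45
position: [0.5263, -0.0301, 0.1537]
eef_rot: [-0.746, 1.749, -1.746]
contact_force: [-0.1, -1.2, -4.3]
opening: 0.0514
t: 5.55
position: [0.5265, -0.0303, 0.1538]
eef_rot: [-0.747, 1.747, -1.745]
contact_force: [-0.6, -0.1, -2.6]
opening: 0.0513
t 5.55 cm [-0.01  6.38  0.07] rot [0.002 0.006 0.001] j [-0.06  0.4   1.96  0.    0.78  2.27]
```

View pics/w5.png

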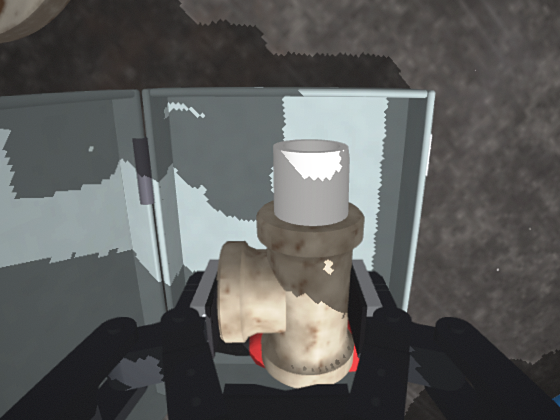

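View pics/d5.png

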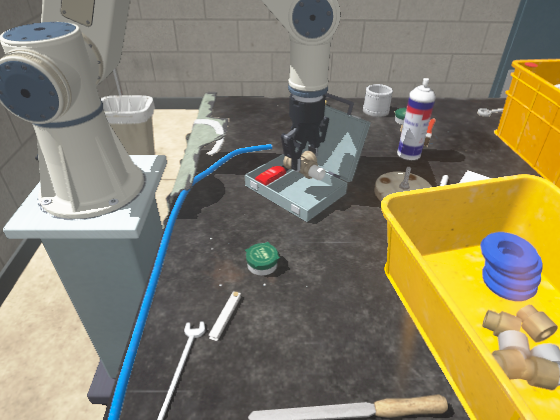

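Run:
```python
from h import *
np.set_printoptions(precision=4,suppress=True)
v=np.load("case.npy");M=model("wrist");p,d=manip.capture("wrist")
c,s=np.cos(v[2]),np.sin(v[2])
def X(px):
    C=cloud(M,px,[d[int(b),int(a)] for a,b in px]);Q=C[:,:2]-v[:2];return np.c_[c*Q[:,0]+s*Q[:,1],-s*Q[:,0]+c*Q[:,1],C[:,2]]*1000
print(X([(312,143),(276,165),(346,165),(220,270),(362,235),(310,383),(310,375),(300,91),(428,150),(160,150),(230,200)]))
```

```text
[[  -9.1329  -82.4272   80.6576]
 [   4.8782  -76.9304   96.1938]
 [ -20.1754  -77.565    98.2555]
 [  26.2693  -37.358   102.526 ]
 [ -27.4919  -51.1699  100.166 ]
 [  -9.0195    9.9431  111.4979]
 [  -8.9382    6.2449  110.8846]
 [  -6.106  -101.0672   28.8852]
 [ -89.2405  -65.4289    0.0367]
 [  72.7814  -68.5239   22.0075]
 [  36.35    -33.4988    6.5358]]
```

```bash
python3 -m inch '0 2.5 0 0 0.003 0 0.4; 0 4.5 0 0 0.006 0 0.4; 0 5.6 0 0 0.006 0 0.4; 0 5.6 0 0 0.006 0 0.4'; python3 -m inch '0 0.2 0 0 0 0 0.4; 0 0.4 0 0 0 0 0.4;0 0.4 0 0 0 0 0.4'
```

```text
t: 6.1
position: [0.526, -0.0336, 0.0974]
eef_rot: [-0.742, 1.753, -1.751]
contact_force: [-0.5, -0.1, -3.0]
opening: 0.0508
t: 6.4
position: [0.5274, -0.0329, 0.0954]
eef_rot: [-0.739, 1.75, -1.751]
contact_force: [0.3, 0.6, -2.7]
opening: 0.0513
```

```bash
python3 -m inch '0 0.2 0 0 0 0 0.4; 0 0.2 0 0 0 0 0.4;0 0.4 0 0 0 0 0.4;0 0.4 0 0 0 0 0.4'
```

```text
t: 6.8
position: [0.527, -0.0327, 0.0907]
eef_rot: [-0.74, 1.751, -1.751]
contact_force: [0.1, 0.0, -2.5]
opening: 0.0514
```

```bash
python3 -m inch '0 0.1 0 0 0 0 0.4; 0 0.1 0 0 0 0 0.4'; python3 -m inch '0 0.1 0 0 0 0 0.4; 0 0.1 0 0 0 0 0.4'
```

```text
t: 7.0
position: [0.5271, -0.0327, 0.0904]
eef_rot: [-0.74, 1.751, -1.751]
contact_force: [-2.2, 0.3, 5.7]
opening: 0.0512
t: 7.2
position: [0.5272, -0.0327, 0.0902]
eef_rot: [-0.74, 1.751, -1.751]
contact_force: [-6.3, 1.1, 16.8]
opening: 0.0511
```

```bash
python3 -m inch '0 -0.1 0 0 0 0 0.65; 0 -0.1 0 0 0 0 0.8; 0 -0.1 0 0 0 0 0.8; 0 -0.1 0 0 0 0 0.8'; python3 -m inch '0 -1 0 0 0 0 0.8; 0 -4 0 0 0 0 0.8; 0 -8 0 0 0 0 0.8; 0 -12 0 0 0 0 0.8;0 -14 0 0 0 0 0.8'
python3 - <<'E'
from h import *
p,d=manip.capture("wrist");cv2.imwrite("pics/w6.png",p)
delta([.527,-.0306,.09],-134.06)
E
```

```text
t: 7.6
position: [0.5272, -0.0328, 0.0898]
eef_rot: [-0.74, 1.751, -1.751]
contact_force: [-0.0, 0.3, 0.1]
opening: 0.0685
t: 8.1
position: [0.5282, -0.0329, 0.2339]
eef_rot: [-0.735, 1.748, -1.751]
contact_force: [0.5, 0.2, -0.3]
opening: 0.0685
t 8.15 cm [ 0.05 14.58 -0.4 ] rot [-0.006 -0.002 -0.005] j [-0.06  0.28  1.9  -0.    0.95  2.28]
```

View pics/w6.png

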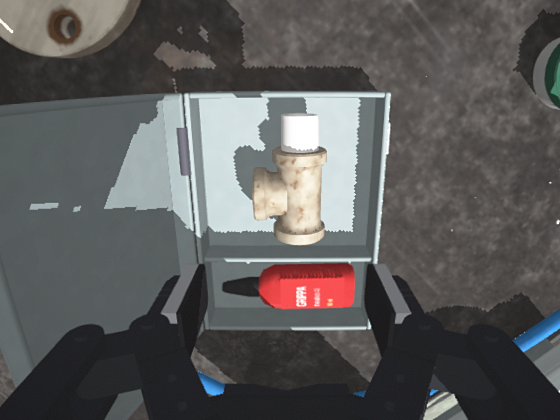

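The tee sits level in the large compartment and the bottle lies in its own. Next I check the free space behind the lid before going there with the fingers shut.

Run:
```python
from h import *
np.set_printoptions(precision=3,suppress=True)
v=np.load("case.npy");c,s=np.cos(v[2]),np.sin(v[2])
C=np.vstack([np.load(f"{n}_full.npz")["C"] for n in("scene","side")]);Q=C[:,:2]-v[:2];X=np.c_[c*Q[:,0]+s*Q[:,1],-s*Q[:,0]+c*Q[:,1],C[:,2]]
m=(X[:,0]>.15)&(X[:,0]<.4)&(abs(X[:,1])<.15)
for a in np.arange(.15,.4,.05):
  for b in np.arange(-.15,.15,.05):
    k=m&(X[:,0]>=a)&(X[:,0]<a+.05)&(X[:,1]>=b)&(X[:,1]<b+.05)
    print(f"{X[k,2].max() if k.any() else -1:.3f}",end=" ")
  print(a)
W=lambda x,y:v[:2]+[c*x-s*y,s*x+c*y]
print(W(.195,0),np.degrees(v[2]))
delta([*W(.195,0),.32],45.94-90)
```

```text
0.024 0.004 0.001 -1.000 -1.000 0.005 0.15
0.025 0.006 0.003 -1.000 -1.000 -1.000 0.2
0.004 0.004 0.005 -1.000 -1.000 -1.000 0.25
0.220 0.194 0.004 0.003 -1.000 -1.000 0.30000000000000004
0.222 0.198 0.003 0.004 -1.000 -1.000 0.3500000000000001
[0.644 0.123] 45.94494787151435
t 8.15 cm [-19.25  -8.34  -2.56] rot [-0.008 -1.573  0.001] j [-0.06  0.28  1.9  -0.    0.95  2.28]
```

```bash
python3 -m inch '0 -4.5 0 0 -0.05 0 0.4; 0 -8.5 0 0 -0.2 0 0.2; 0 -8.5 0 0 -0.35 0 0; -1 -8.5 0 0 -0.5 0 0; -2 -8.5 0 0 -0.65 0 0' 60
python3 - <<'E'
from h import *
delta([.6443,.1231,.32],45.94-90)
E
```

```text
t: 8.65
position: [0.541, -0.0184, 0.3156]
eef_rot: [-1.152, 1.293, -1.294]
contact_force: [-0.3, 0.0, -0.4]
opening: -0.0003
t 8.65 cm [-15.25  -0.44   8.63] rot [-0.001 -0.917  0.   ] j [-0.04  0.21  1.8  -0.    1.13  1.65]
```

```bash
python3 -m inch '-2.5 -0.4 1.4 0 -0.14 0 0; -5 -0.4 2.8 0 -0.28 0 0; -7.5 -0.4 4.3 0 -0.42 0 0; -10 -0.4 5.7 0 -0.56 0 0; -12.5 -0.4 7.2 0 -0.7 0 0'
python3 - <<'E'
from h import *
delta([.6443,.1231,.32],45.94-90)
E
```

```text
t: 9.15
position: [0.6279, 0.0979, 0.319]
eef_rot: [-1.431, 0.769, -0.769]
contact_force: [-0.3, -0.5, -0.4]
opening: 0.0001
t 9.15 cm [-1.2  -0.11  2.76] rot [ 0.    -0.217 -0.   ] j [ 0.15  0.36  1.59 -0.    1.19  1.14]
```

```bash
python3 -m inch '-0.6 0 1.4 0 -0.1 0 0; -1.2 0 2.7 0 -0.217 0 0; -1.2 0 2.8 0 -0.217 0 0'
python3 - <<'E'
from h import *
delta([.6443,.1231,.243],45.94-90)
p,d=manip.capture("wrist");cv2.imwrite("pics/w7.png",p)
p,d=manip.capture("side");cv2.imwrite("pics/d7.png",p)
E
```

```text
t: 9.45
position: [0.6449, 0.1235, 0.3187]
eef_rot: [-1.485, 0.604, -0.603]
contact_force: [-0.0, 0.3, 0.5]
opening: -0.0
t 9.45 cm [-0.01  7.57 -0.07] rot [-0.    -0.003 -0.   ] j [0.19 0.39 1.55 0.   1.21 0.96]
```

View pics/w7.png

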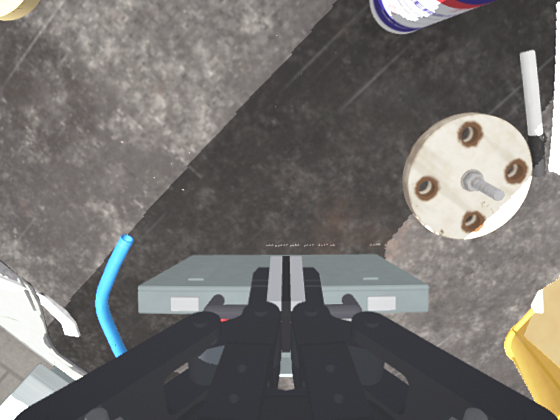

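View pics/d7.png

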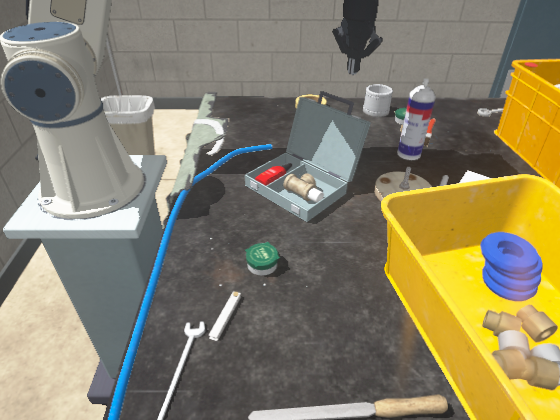

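```bash
python3 -m inch '0 2.5 0 0 0 0 0; 0 5 0 0 0 0 0; 0 7.5 0 0 0 0 0; 0 7.5 -1 0 0 0 0; 0 7.5 -2 0 0 0 0'; python3 -m inch '0 0 -1 0 0 0 0; 0 0 -2 0 0 0 0; 0 0 -3 0 0 0 0; 0 0 -4 0 0 0 0; 0 0 -5 0 0 0 0'
python3 - <<'E'
from h import *
v=np.load("case.npy");c,s=np.cos(v[2]),np.sin(v[2]);q=tool()[0][:2]-v[:2];print(c*q[0]+s*q[1],-s*q[0]+c*q[1])
p,d=manip.capture("side");cv2.imwrite("pics/d8.png",p)
E
```

```text
t: 10.05
position: [0.6296, 0.1069, 0.2441]
eef_rot: [-1.485, 0.608, -0.607]
contact_force: [-0.3, 0.1, 1.1]
opening: -0.0003
t: 10.55
position: [0.5955, 0.0719, 0.2447]
eef_rot: [-1.483, 0.604, -0.607]
contact_force: [3.0, 2.7, 2.7]
opening: 0.0003
0.12429420075527359 -0.00041151673727162635
```

View pics/d8.png

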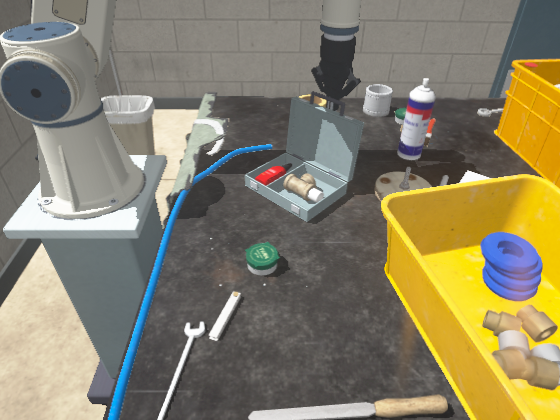

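```bash
python3 -m inch '0 0.2 -1.4 0 0 0 0; 0 0.4 -2.8 0 0 0 0; 0 0.5 -4.2 0 0 0 0; 0 0.6 -5.6 0 0 0 0; 0 0.7 -7 0 0 0 0'
python3 - <<'E'
from h import *
v=np.load("case.npy");c,s=np.cos(v[2]),np.sin(v[2]);q=tool()[0][:2]-v[:2];print(c*q[0]+s*q[1],-s*q[0]+c*q[1])
p,d=manip.capture("side");cv2.imwrite("pics/d9.png",p)
E
```

```text
t: 11.1
position: [0.5452, 0.0214, 0.2364]
eef_rot: [-1.485, 0.607, -0.605]
contact_force: [2.3, 1.9, -0.9]
opening: 0.0001
0.05301484092119121 0.0006119957460002309
```

View pics/d9.png

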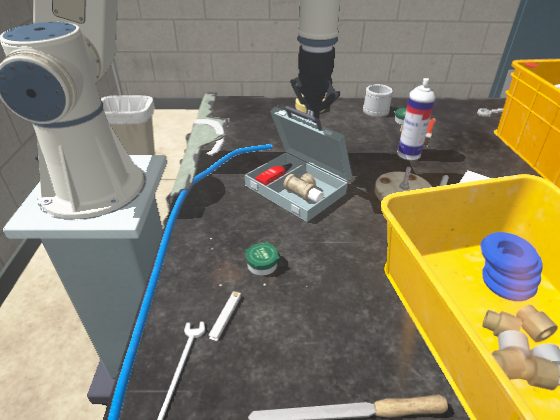

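```bash
python3 -m inch '0 0.6 -1.6 0 0 0 0; 0 1.5 -3.2 0 0 0 0; 0 2.7 -4.8 0 0 0 0; 0 4 -6.4 0 0 0 0'; python3 -m inch '0 1.1 -0.8 0 0 0 0; 0 2.2 -1.5 0 0 0 0; 0 3.4 -2.2 0 0 0 0'
python3 - <<'E'
from h import *
v=np.load("case.npy");c,s=np.cos(v[2]),np.sin(v[2]);q=tool()[0][:2]-v[:2];print(c*q[0]+s*q[1],-s*q[0]+c*q[1])
p,d=manip.capture("side");cv2.imwrite("pics/d10.png",p)
E
```

```text
t: 11.55
position: [0.501, -0.0243, 0.1964]
eef_rot: [-1.485, 0.605, -0.606]
contact_force: [2.1, 1.5, 1.0]
opening: 0.0
t: 11.85
position: [0.4858, -0.0395, 0.1621]
eef_rot: [-1.485, 0.606, -0.606]
contact_force: [1.3, 1.0, 0.4]
opening: -0.0005
-0.032076572321951845 0.0009631575274994773
```

View pics/d10.png

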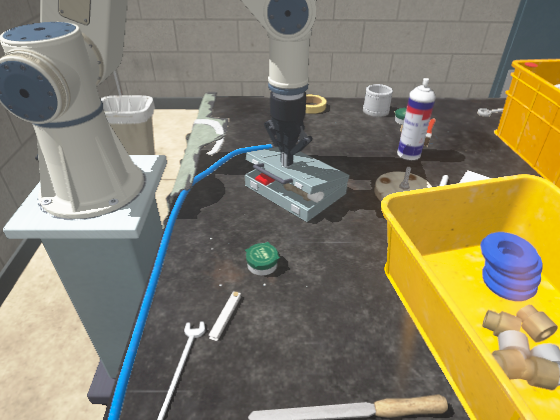

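Lid is nearly down. Tips are at z 0.09; continue to 0.056 and press.

```bash
python3 -m inch '0 1 -0.5 0 0 0 0; 0 2 -1 0 0 0 0; 0 3 -1.5 0 0 0 0; 0 3.3 -1.6 0 0 0 0; 0 3.5 -1.6 0 0 0 0'; python3 -m inch '0 0.1 0 0 0 0 0; 0 0.2 0 0 0 0 0; 0 0.2 0 0 0 0 0'
```

```text
t: 12.4
position: [0.4745, -0.0508, 0.1282]
eef_rot: [-1.486, 0.607, -0.604]
contact_force: [-12.8, -1.4, 42.1]
opening: 0.0002
t: 12.7
position: [0.4745, -0.0508, 0.1282]
eef_rot: [-1.486, 0.607, -0.604]
contact_force: [-14.9, -1.5, 44.9]
opening: -0.0002
```

```bash
python3 -m inch '0 -1 0 0 0 0 0; 0 -4 0 0 0 0 0; 0 -8 0 0 0 0 0; 0 -12.5 0 0 0 0 0; 0 -17 0 0 0 0 0'; python3 -m inch '0 -3 0 0 0 0 0;0 -3 0 0 0 0 0'
python3 - <<'E'
from h import *
np.set_printoptions(precision=4,suppress=True)
v=np.load("case.npy");c,s=np.cos(v[2]),np.sin(v[2])
for n in("side","wrist","scene"):
    M=model(n);p,d=manip.capture(n);cv2.imwrite(f"pics/{n}11.png",p)
    ys,xs=np.mgrid[0:420,0:560];m=d>0;C=cloud(M,np.c_[xs[m],ys[m]],d[m]);Q=C[:,:2]-v[:2];X=np.c_[c*Q[:,0]+s*Q[:,1],-s*Q[:,0]+c*Q[:,1],C[:,2]]
    k=(abs(X[:,0])<.068)&(abs(X[:,1])<.095)&(X[:,2]<.1);A=np.c_[X[k,:2],np.ones(k.sum())]
    if k.sum()>50: print(n,k.sum(),np.linalg.lstsq(A,X[k,2],rcond=None)[0],np.percentile(X[k,2],[2,50,98]))
print(manip.read_state()['position'],manip.read_state()['contact_force'],manip.read_state()['t'])
E
```

```text
t: 13.2
position: [0.4747, -0.0506, 0.2974]
eef_rot: [-1.485, 0.606, -0.605]
contact_force: [1.8, -0.5, -0.2]
opening: -0.0003
t: 13.4
position: [0.4771, -0.0508, 0.3303]
eef_rot: [-1.482, 0.6, -0.612]
contact_force: [-0.2, -0.3, 0.1]
opening: -0.0003
side 2473 [0.0011 0.0006 0.057 ] [0.0548 0.057  0.0597]
wrist 29684 [-0.0006  0.0004  0.0567] [0.0549 0.0566 0.059 ]
scene 1870 [0.0188 0.0045 0.0557] [0.0519 0.0561 0.0596]
[ 0.4747 -0.0505  0.3251] [-0.6125 -0.3124  0.5307] 13.55
```

View pics/side11.png

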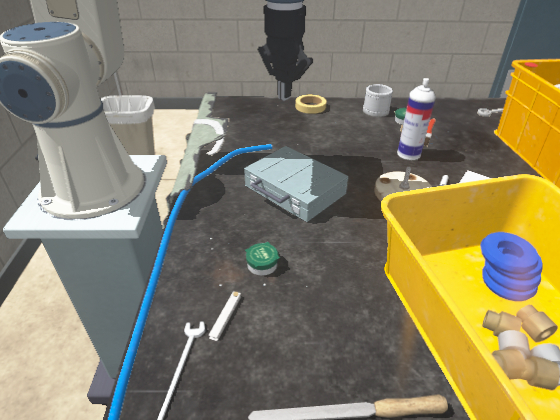

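View pics/wrist11.png

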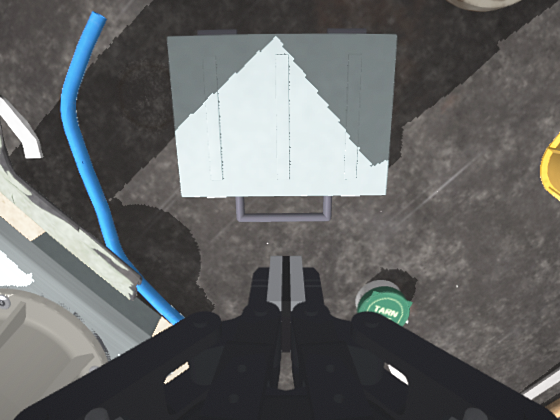

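The side view shows the lid shut at (297,180). The tin (262,259), the gauge (226,316) and the other tools have not moved. The measured lid top is level at 56–57 mm, and the robot is clear.

```bash
python3 -c "
from bench import manip;print(manip.finish_job())"
```

```text
the job is handed in; nothing more can be done
None
```

The job is done and handed in at about 13.6 s of the 51 s allowed; no verdict is reported.

- **Tee:** I gripped it across the branch and lowered it into the empty compartment until the force reading showed it on the floor, then let go. The wrist picture afterwards showed it near the middle of that compartment, with the red bottle in its own.
- **Lid:** I pushed it shut from behind with closed fingers and pressed it down until it stopped, at about 45 N upward on the fingertips. Side and wrist depth show its top level, at 57 mm against the 56 mm given.
- **Bystanders:** In the last side picture the tin, the gauge and the other tools were where they had been, and the robot touched nothing.

Three checks disagreed or fell short:
- **Lid slope:** The last scene-camera depth fit gave the lid a slope of about 1° with the same middle height. I trusted the other two cameras, which read level, and the firm stop at 56 mm.
- **Case landmarks:** The networks' case points were up to about 1 cm off between views, with one outright wrong. I placed the tee from a depth fit of the case rim instead.
- **Grip width:** The jaws closed to 51 mm rather than the 58 mm stated. I took that to be the thinner body between the collars, and the tee stayed level in the grip.

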